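# Close a slot-blot vacuum manifold and hold it down on its gasket

### The job

Slide the blue manifold base along the bench, without lifting it, until it stands inside the yellow taped outline and square to it. Then set the white well block on it, its two holes over the base's two steel dowels and red corner over red corner, press it fully down on the gasket, and finish while still holding it pressed down, as one does until the vacuum takes hold. Leave the bottle and the two tube racks where they are.

Things in the scene. Friction and masses are not known exactly. Their poses are not given: they have to be found in the camera images.
- spot (a point): Centre, on the bench surface (z = 0), of the yellow taped outline: a flat rectangle of 18 mm tape, 180 mm (its x) by 140 mm (its y) inside the tape. Its yaw varies a little.
- base_center (a point): Centre of the manifold base, 20 mm above its underside: a loose blue tub standing on the bench, about 0.6 kg, 150 mm (its x) by 110 mm (its y), rim 40 mm high. x points away from the robot at yaw 0, z up. A red square marks the rim's -x +y corner. Inside the rim a black gasket frame, 104 by 76 mm, stands 3 mm proud, round a white drilled plate just below rim height.
- dowel_near (a point): Foot of the steel dowel at the base's -x end: on its axis, at rim height (40 mm above the bench), 64 mm from the base's centre along x. Both dowels are 9 mm in diameter and 18 mm tall above the rim, the upper 6 mm tapered to a blunt point.
- dowel_far (a point): Foot of the like dowel at the base's +x end: on its axis, at rim height, 64 mm from the base's centre along x. Below it a steel hose nipple, 18 mm across at its root, sticks 23 mm out of the middle of the base's +x end, its axis 18 mm above the bench.
- gasket (a joint): How far the gasket is squeezed, m: 0 free (3 mm proud of the rim), 0.003 fully squeezed, level with the rim. It springs back at about 4 N per mm; the block's own weight squeezes it about 0.8 mm, and about 12 N in all brings the block's flange down on the rim.
- block_center (a point): Centre of the white well block's raised body, 25 mm above the block's underside. The loose block, about 0.3 kg, lies flat: a flange 150 mm (x) by 110 mm (y), 8 mm thick, and on its middle an upright-sided body 86 mm (x) by 58 mm (y), 34 mm tall (42 mm over all), to be gripped across the 58 mm; 48 dark wells in its top. Axes as the base's. A red square marks the flange's -x +y corner.
- hole_near (a point): Centre of the hole at the block's -x end, at the underside of the flange, 64 mm from the block's middle along x; it goes over dowel_near. Both holes are 10.8 mm wide and run right through the flange.
- hole_far (a point): Centre of the hole at the block's +x end, at the underside of the flange, 64 mm from the block's middle; it goes over dowel_far.
- bottle: Bystander: amber glass bottle with a yellow cap, 44 mm across, 90 mm tall; origin at the centre of its underside.
- tube_rack: Bystander: low red rack full of small white-capped tubes, 75 mm (x) by 190 mm (y), 40 mm tall; origin at the centre of its underside.
- tall_rack: Bystander: yellow rack, 110 mm (x) by 140 mm (y), with two blue-capped tubes, 118 mm tall; origin at the centre of its underside.

How it is judged:
On the way, in this order (a step that is already met when the one before it is completed fails the run):
1. the base stands at rest inside the taped outline, square to it (x of base_center in the frame of spot between -0.018 and 0.018 m and y of base_center in the frame of spot between -0.018 and 0.018 m and angle between the x axis of base_center and the x axis of spot, either way round below 0.2 rad and linear speed of base below 0.02 m/s), for 0.2 s.
2. the block sits on the base with both holes over their dowels (horizontal distance between hole_near and dowel_near below 0.003 m and z of hole_near in the frame of dowel_near below 0.006 m and horizontal distance between hole_far and dowel_far below 0.003 m and z of hole_far in the frame of dowel_far below 0.006 m), for 0.1 s.
At the end, for the whole second after the job is handed in: Base inside the outline (centre within 18 mm along each side, turned under 0.2 rad); each hole within 3 mm of its own dowel, red corner over red; flange within 1.8 mm of the rim, gasket squeezed over 2 mm; the robot still holds the block pressed down, all at rest (all of step 1 and horizontal distance between hole_near and dowel_near below 0.003 m and z of hole_near in the frame of dowel_near below 0.0018 m and horizontal distance between hole_far and dowel_far below 0.003 m and z of hole_far in the frame of dowel_far below 0.0018 m and value of joint gasket above 0.002 m and contact force between any of the fingers, the arm and block above 3 N and linear speed of block below 0.02 m/s); the arm keeps its last pose, push and grip.
It fails at once if the base is lifted off the bench instead of slid (height (world z) of base_center above 0.032 m).
It fails at once if the bottle is shifted more than 30 mm or tipped (distance of bottle from where it was at the start of the episode above 0.03 m or angle between bottle's own z axis and vertical above 0.35 rad).
It fails at once if the red tube rack is shifted more than 30 mm or tipped (distance of tube_rack from where it was at the start of the episode above 0.03 m or angle between tube_rack's own z axis and vertical above 0.35 rad).
It fails at once if the yellow rack is shifted more than 30 mm or tipped (distance of tall_rack from where it was at the start of the episode above 0.03 m or angle between tall_rack's own z axis and vertical above 0.35 rad).
It also fails if it takes over 58 s, if anything falls off the work surface, if the arm or the gripper's body presses on something with over 40 N, if the wrist force passes 120 N, or if a joint passes its speed limit or range.

### The arm

A 6-joint arm with a two-finger parallel gripper is mounted at the origin on the work surface. World frame = base frame: x ahead of the robot, y to its left, z up, the work surface at z = 0. Lengths are in m, angles in rad, forces in N, time in s.
With the tool pointing down it reaches from about 0.375 to 0.9 m from the base axis. Payload 3.1 kg.
Tool frame: the origin (TCP) lies at the very end of the fingers, on their centre line; the grasp point (between the pads) lies 19 mm behind it (manip.hold_point_z is the distance from the TCP to the grasp point, in m); y points along the fingers, z is the direction in which the jaws open and shut, and the axes are right-handed (so a half turn about y gives the same grasp; the last joint's range is limited). The gripper opens to 85 mm and grips with 20 to 120 N. Pads are 22 mm wide; open, the fingers measure 114 mm over their backs; the gripper's body (76 mm by 85 mm) begins 54 mm behind the grasp point. The pads swing forward as they close: fully open they stand 13 mm farther back than shut.
Start: joints at [1.161, 0.527, 1.433, -0, 1.181, -0.178], TCP at [0.143, 0.608, 0.231] pointing down, gripper open.
Joint ranges: [-3.08, 3.08], [-0.75, 2.2], [0.22, 2.44], [-1.43, 4.57], [0, 2.65], [-2.85, 2.85]. Speed limits (rad/s): [2.79, 2.79, 3.14, 3.14, 3.14, 3.14].

### API

Orientations are given as a unit quaternion [x, y, z, w].
In Python, from station import manip, eyes, workorder gives the robot as it stands. The module is installed in compiled form; this text tells all that it offers.
- The arm moves only by the shell command python3 -m jog 'ROWS' [OPENING] [FORCE]. ROWS is JSON, a list of rows, each a list of 2 entries, a list of its own where there are three numbers: the shift along the tool's x, y, z in cm, then the turn about the tool's y in rad. A call has 1 to 20 rows; each row is the pose to reach, as a shift and turn from the pose commanded when the call began, along the tool's axes at that moment; what a row does not reach only later rows make up. A row lasts 1/12 s, in which the tool goes at most 41.7 mm and 7.16 degrees, less where a joint would pass 70% of its speed; a pose out of reach is approached as far as the arm can. A call with a gripper value outside its range is refused whole. OPENING is the finger opening in cm, from 0 to 8.54, set as the call begins (- or left out, the last holds). The fingers move at their own pace and stop on an object; FORCE is the grip in N (left out, the last holds). Time passes only in rows, so rows that repeat a pose let the fingers close. It gives the time, the measured TCP pose, the force and the opening at its end, in the units of the state.
- manip.sense(): the state, without advancing time (a new reading comes with each control period).
- eyes.snapshot(name): name is "scene" or "top"; returns a dict with "frame" (384x512x3 uint8, red, green, blue), "vfov" (degrees; the focal length in pixels is half the picture's height over the tangent of half this angle, whatever the lens; pixels are square), "cx", "cy" (the principal point, pixels), "rvec" (rotation vector, rad) and "tvec" (3), from world to camera coordinates, as OpenCV has them. Camera axes: x right, y down, z forward; pixel columns grow to the right and rows downward; lengths in m; the calibration is good to about 2 mm. A picture is of the moment at which its call begins. There is no depth.
- workorder.sign_off(): hands the job in, once; it reports no verdict.
The state is a dict: "t": time; "q": joint angles; "qd": joint speeds; "tau": joint torques, N m; "tcp_pos": TCP position; "tool_rot": TCP orientation; "force": force on the tool from outside, world axes, zero at the start; "ft_torque": the same for the moment, N m; "finger_gap": opening from 0.0 (shut) to 1.0 (fully open).
Only numpy, scipy, OpenCV 4.12 (cv2) and the standard library are available. Lean on these libraries where they do the work, as an engineer would, in place of code of your own. Each camera call takes 0.05 s, during which the arm holds its last target. There are 200 camera calls.

## Working session

There is one attempt and no reset: what is moved stays moved. The work goes in short steps, Python scripts to look and compute and a shell command to move; the robot and the scene stay as the last step left them, time stands still between calls to the robot, and variables do not carry over. Pictures are saved under pics/ and viewed, about 8 in all and at most 12, crops included, and the job is handed in when it is done.

```bash
mkdir -p pics; cat > h.py <<'E'
import numpy as np, cv2
from station import manip, eyes, workorder
def snap(n,f=None):
    s=eyes.snapshot(n)
    if f: cv2.imwrite('pics/'+f,cv2.cvtColor(s['frame'],cv2.COLOR_RGB2BGR))
    return s
def cam(s):
    f=s['frame'].shape[0]/2/np.tan(np.radians(s['vfov'])/2)
    K=np.array([[f,0,s['cx']],[0,f,s['cy']],[0,0,1]])
    R=cv2.Rodrigues(np.array(s['rvec'],float))[0]; t=np.array(s['tvec'],float).ravel()
    return K,R,t
def proj(s,P):
    K,R,t=cam(s); p=(np.atleast_2d(P)@R.T+t)@K.T; return p[:,:2]/p[:,2:]
def lift(s,uv,z):
    K,R,t=cam(s); uv=np.atleast_2d(uv)
    d=np.c_[uv,np.ones(len(uv))]@np.linalg.inv(K).T@R; c=-R.T@t
    return c+d*((z-c[2])/d[:,2])[:,None]
E
python3 - <<'E'
from h import *
a=snap('top','top0.png');b=snap('scene','scene0.png')
for s in(a,b):K,R,t=cam(s);print(s['vfov'],s['cx'],s['cy'],-R.T@t,R[2])
print(manip.sense())
E
```

```text
50.10068060956012 248.78683994153337 189.90923539574044 [ 0.45818323 -0.13565902  1.23499422] [ 0.09436522 -0.00643257 -0.99551686]
47.179813506314595 263.08562501415645 201.56512122177753 [1.32250611 0.34792274 1.19686487] [-0.52123432 -0.32571996 -0.78881005]
{'t': 0.1, 'q': array([ 1.16150550e+00,  5.28383264e-01,  1.43378125e+00,  3.19351932e-05,
        1.18139262e+00, -1.78497429e-01]), 'qd': array([ 2.11815847e-03, -5.26934617e-04, -3.82469755e-03,  8.48532158e-04,
       -1.59724283e-03,  9.70226017e-05]), 'tau': array([ 3.94882973e-04, -4.43304133e+01, -1.78586680e+01, -2.28289182e-04,
        3.92262067e-03, -1.00360143e-05]), 'tcp_pos': array([0.14266971, 0.60783782, 0.23042304]), 'tool_rot': array([ 0.70306485, -0.08163223,  0.08120985, -0.70174137]), 'force': array([0.61829359, 0.14213373, 0.80216481]), 'ft_torque': array([0.01951847, 0.01590775, 0.02268837]), 'finger_gap': 0.9992899673160565}
```

View pics/top0.png

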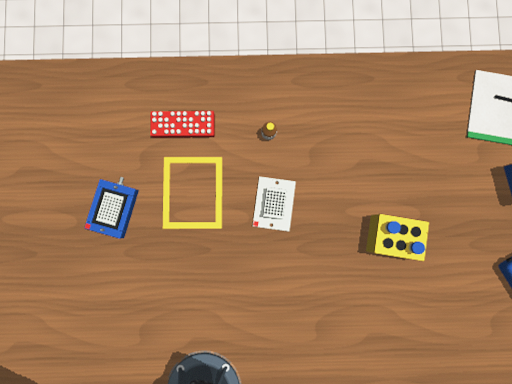

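View pics/scene0.png

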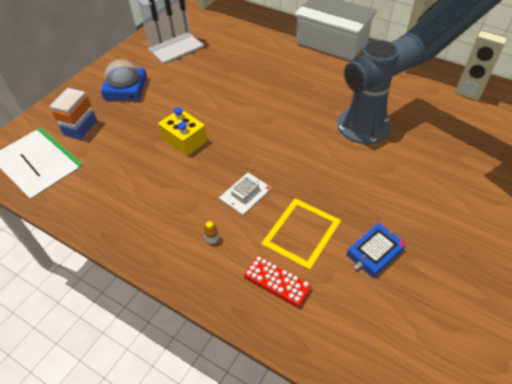

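The top view shows the base (blue) near pixel (112,209), the outline at (193,193), the block at (274,204), the red rack at (182,124), the bottle at (268,131) and the yellow rack at (402,237). The red corners, base (88,226) and block (256,224), are both at -x +y. The scene view shows the same layout. Next I'll fit the poses from both cameras.

```bash
cat >> h.py <<'E'
from scipy.optimize import minimize
from scipy.spatial.transform import Rotation as Ro
def rect(l,w,z): return [[sx*l/2,sy*w/2,z] for sx,sy in((1,1),(1,-1),(-1,-1),(-1,1))]
def W(p,P,z0=0):
    c,s=np.cos(p[2]),np.sin(p[2]); P=np.array(P,float)
    return np.c_[p[0]+c*P[:,0]-s*P[:,1],p[1]+s*P[:,0]+c*P[:,1],P[:,2]+z0]
def hull(P2,shape,S=8):
    m=np.zeros(shape,np.uint8); h=cv2.convexHull(P2.astype(np.float32)).reshape(-1,2)
    h=np.round((h)*16).astype(np.int32)
    big=cv2.resize(m,None,fx=1,fy=1); up=np.zeros((shape[0]*4,shape[1]*4),np.uint8)
    cv2.fillConvexPoly(up,np.round((h/16+.5)*4*16-8).astype(np.int32),1,cv2.LINE_8,4)
    return cv2.resize(up.astype(np.float32),(shape[1],shape[0]),interpolation=cv2.INTER_AREA)
def hsv(s): return cv2.cvtColor(s['frame'],cv2.COLOR_RGB2HSV).astype(int)
def fit(shots,masks,P,p0,z0=0):
    # soft silhouette fit; masks: filled float masks
    def cost(p): return sum(((hull(proj(s,W(p,P,z0)),m.shape)-m)**2).sum() for s,m in zip(shots,masks))
    best=None
    for k in range(3):
        sc=[.02,.008,.004][k]
        r=minimize(cost,p0,method='Nelder-Mead',options=dict(initial_simplex=np.array([p0]+[np.array(p0)+d for d in np.diag([sc,sc,sc*8])]),xatol=1e-5,fatol=.01)); p0=r.x
    return p0,r.fun
def blob(mask,near,r=45,fill=True):
    m=np.zeros_like(mask,np.uint8); v,u=np.indices(m.shape)
    m[(mask>0)&(np.hypot(u-near[0],v-near[1])<r)]=1
    m=cv2.morphologyEx(m,cv2.MORPH_CLOSE,np.ones((3,3)))
    n,l,st,_=cv2.connectedComponentsWithStats(m,connectivity=8); k=1+np.argmax(st[1:,4])
    c,_=cv2.findContours((l==k).astype(np.uint8),cv2.RETR_EXTERNAL,cv2.CHAIN_APPROX_NONE)
    o=np.zeros_like(m); cv2.drawContours(o,c,-1,1,-1)
    return o.astype(np.float32)
BASE=rect(.15,.11,0)+rect(.15,.11,.04)
FL=rect(.15,.11,0)+rect(.15,.11,.008)
def blue(s): h=hsv(s); return (h[...,0]>100)&(h[...,0]<130)&(h[...,1]>130)&(h[...,2]>50)
def yel(s): h=hsv(s); return (h[...,0]>22)&(h[...,0]<34)&(h[...,1]>170)&(h[...,2]>150)
def white(s): h=hsv(s); return (h[...,1]<70)&(h[...,2]>130)
def shift(dst,yaw_turn=0,pose=None):
    """world displacement -> tool cm"""
    st=manip.sense(); R=Ro.from_quat(st['tool_rot']).as_matrix()
    return (R.T@(np.array(dst)-st['tcp_pos'])*100).round(2)
E
python3 - <<'E'
from h import *
a=snap('top');b=snap('scene');S=[a,b]
def go(nm,mf,n1,n2,P,z):
    M=[blob(mf(a),n1,48),blob(mf(b),n2,48)]
    p0=[*lift(a,n1,z)[0][:2],0]
    for i in(0,1,None):
        ss,mm=(S,M) if i is None else ([S[i]],[M[i]])
        p,f=fit(ss,mm,P,p0); print(nm,i,p.round(4),round(f,1),[m.sum() for m in mm])
go('base',blue,(112,209),(377,250),BASE,.04)
go('spot',yel,(193,193),(302,233),rect(.216,.176,0),0)
go('block',white,(274,204),(245,193),FL,.008)
for n,u,z in(('bottlecap',(269,126),.09),('rackTL',(151,112),.04),('rackBR',(215,136),.04),('yelTL',(378,214),.09)):print(n,lift(a,u,z).round(3))
R=Ro.from_quat(manip.sense()['tool_rot']).as_matrix();print(R.round(3))
cv2.imwrite('pics/crop.png',cv2.resize(cv2.cvtColor(np.vstack([a['frame'][160:250,70:310],b['frame'][165:285,200:440]]),cv2.COLOR_RGB2BGR),None,fx=2.8,fy=2.8,interpolation=cv2.INTER_CUBIC))
E
```

```text
base 0 [ 0.5273  0.2632 -0.3099] 111.9 [np.float32(2029.0)]
base 1 [ 0.5245  0.261  -0.2571] 241.0 [np.float32(1572.0)]
base None [ 0.5271  0.2625 -0.294 ] 373.9 [np.float32(2029.0), np.float32(1572.0)]
spot 0 [ 0.6728  0.0548 -0.2441] 3860.8 [np.float32(197.0)]
spot 1 [ 0.5731  0.0252 -0.0199] 18.8 [np.float32(2999.0)]
spot None [ 0.5735  0.0254 -0.017 ] 3968.7 [np.float32(197.0), np.float32(2999.0)]
block 0 [ 0.5325 -0.2176 -0.1641] 52.2 [np.float32(1894.0)]
block 1 [ 0.5327 -0.2193 -0.1631] 29.6 [np.float32(1123.0)]
block None [ 0.5326 -0.2183 -0.1621] 93.3 [np.float32(1894.0), np.float32(1123.0)]
bottlecap [[ 0.748 -0.205  0.09 ]]
rackTL [[0.811 0.142 0.04 ]]
rackBR [[ 0.734 -0.047  0.04 ]]
yelTL [[ 0.491 -0.502  0.09 ]]
[[ 0.973 -0.001  0.229]
 [-0.229 -0.001  0.973]
 [-0.    -1.    -0.001]]
```

View pics/crop.png

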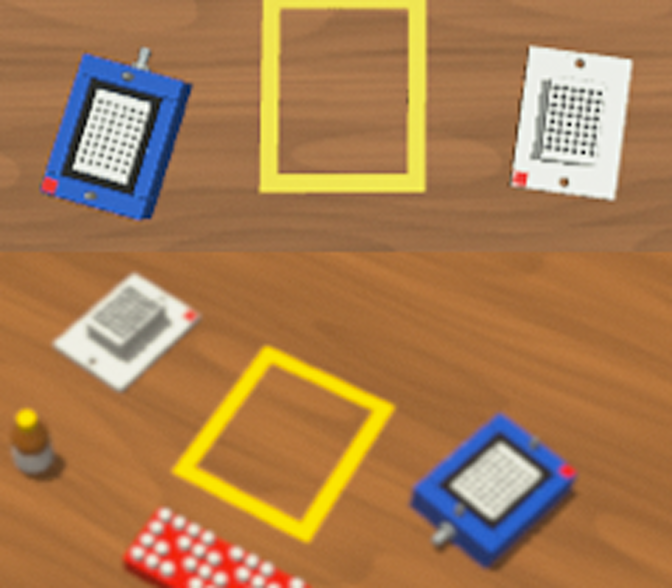

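Objects look as expected: base dowels and nipple, flat block with its holes, clean outline. The fits agree on the base at (.527,.263, yaw -.30), the outline at (.573,.025, -.02) and the block at (.5326,-.218, -.163). I'll push the base's +y side with both spread fingers, jaws along its long side.

```bash
python3 -m jog '[[[45.8,10,-16.3],1.64],[[45.8,10,-16.3],1.64],[[45.8,10,-16.3],1.64],[[45.8,10,-16.3],1.64],[[45.8,10,-16.3],1.64],[[45.8,10,-16.3],1.64],[[45.8,10,-16.3],1.64],[[45.8,10,-16.3],1.64],[[45.8,10,-16.3],1.64],[[45.8,10,-16.3],1.64],[[45.8,10,-16.3],1.64],[[45.8,10,-16.3],1.64],[[45.8,10,-16.3],1.64],[[45.8,10,-16.3],1.64],[[45.8,10,-16.3],1.64],[[45.8,10,-16.3],1.64]]' 8.5 40
sed -i 's/h\[...,1\]>170)&(h\[...,2\]>150)/h[...,1]>100)\&(h[...,2]>190)/' h.py
python3 - <<'E'
from h import *
a=snap('top');b=snap('scene');S=[a,b]
M=[blob(yel(a),(193,193),60),blob(yel(b),(302,233),48)]
for i in (0,1,2):
    print(fit([[a],[b],S][i],[[M[0]],[M[1]],M][i],rect(.216,.176,0),[.573,.025,-.02]))
R=Ro.from_quat(manip.sense()['tool_rot']).as_matrix();print(R.round(3))
E
```

```text
t: 1.53
tcp_pos: [0.5503, 0.3455, 0.1313]
tool_rot: [-0.421, 0.569, -0.568, 0.42]
force: [-0.9, -0.2, 0.0]
finger_gap: 0.998
(array([ 0.57178757,  0.02725214, -0.02058605]), np.float64(10.6796875))
(array([ 0.57318006,  0.02518033, -0.01886011]), np.float64(18.4765625))
(array([ 0.57263628,  0.02651198, -0.02275573]), np.float64(52.22265625))
[[-0.292 -0.     0.956]
 [-0.956  0.    -0.292]
 [ 0.    -1.    -0.   ]]
```

```bash
python3 -m jog '[[[0,3,0],0],[[0,6,0],0],[[0,9,0],0],[[0,11,0],0],[[0,12.3,0],0],[[0,12.3,0],0],[[0.8,12.3,0],0],[[1.4,12.3,0],0]]'
python3 -m jog '[[[0.5,0,0],0],[[1.8,0,0.6],-0.017],[[3.1,0,1.2],-0.035],[[4.4,0,1.8],-0.052],[[5.8,0,2.4],-0.07],[[7.2,0,3],-0.087],[[8.5,0,3.6],-0.105],[[9.9,0,4.2],-0.122],[[11.2,0,4.8],-0.14],[[12.6,0,5.5],-0.157],[[13.9,0,6.1],-0.175],[[15.3,0,6.7],-0.192],[[16.6,0,7.3],-0.21],[[18,0,7.9],-0.227],[[19.3,0,8.5],-0.245],[[20.7,0,9.1],-0.262],[[22,0,9.7],-0.28],[[22.1,0,9.7],-0.28]]'
cat > look.py <<'E'
from h import *
import sys
def red(s): h=hsv(s); return ((h[...,0]<6)|(h[...,0]>174))&(h[...,1]>150)&(h[...,2]>100)
def basefit(p0=(.57,.03,-.02),verb=1):
    S=[snap('top'),snap('scene')]; M=[]
    for s in S:
        u=proj(s,[[p0[0],p0[1],.04]])[0]; m=blob(blue(s)|red(s),u,42)
        m=cv2.morphologyEx(m,cv2.MORPH_OPEN,np.ones((7,7),np.uint8)); M.append(m)
    for i in(0,1,2):
        p,f=fit([S[:1],S[1:],S][i],[M[:1],M[1:],M][i],BASE,list(p0)); print(i,p.round(4),round(f,1))
    sp=np.array([.5727,.0262,-.02]); d=p-sp;c,s_=np.cos(.02),np.sin(.02)
    print('in spot',(c*d[0]-s_*d[1]).round(4),(s_*d[0]+c*d[1]).round(4),d[2].round(3))
    return S,p
if __name__=='__main__':
    S,p=basefit()
    cv2.imwrite('pics/'+sys.argv[1],cv2.resize(cv2.cvtColor(np.vstack([S[0]['frame'][130:250,70:310],S[1]['frame'][165:285,200:440]]),cv2.COLOR_RGB2BGR),None,fx=2.4,fy=2.4,interpolation=cv2.INTER_CUBIC))
E
python3 look.py p1.png
```

```text
t: 2.3
tcp_pos: [0.548, 0.3319, 0.0097]
tool_rot: [0.419, -0.568, 0.569, -0.421]
force: [0.1, -0.1, -0.0]
finger_gap: 0.995
t: 3.8
tcp_pos: [0.5761, 0.0895, 0.01]
tool_rot: [0.494, -0.505, 0.506, -0.495]
force: [-0.5, 0.9, 1.0]
finger_gap: 0.994
0 [ 0.573   0.0234 -0.0243] 80.9
1 [ 0.5827 -0.0022  0.3932] 1287.4
2 [ 0.5728  0.0233 -0.0254] 1469.3
in spot 0.0001 -0.0029 -0.005
```

View pics/p1.png

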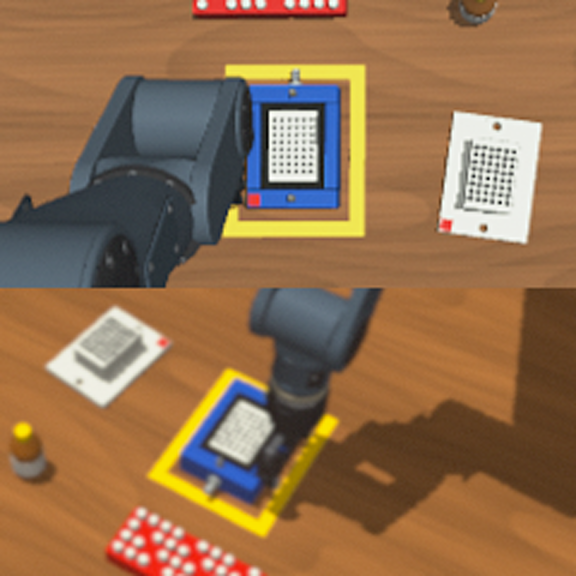

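The picture shows the base inside the outline and square to it, in both views. The top fit gives (0, -3) mm and -0.005 rad relative to the outline. The block is untouched. I'll back off, lift and go over the block.

```bash
python3 -m jog '[[[-1,0,0],0],[[-2.5,0,0],0],[[-2.5,-4,0],0],[[-2.5,-8,0],0],[[-2.5,-12,0],0],[[1,-14,0],-0.12],[[5,-14,-0.5],-0.24],[[9,-14,-1],-0.36],[[13,-14,-1.5],-0.48],[[17,-14,-2],-0.6],[[21,-14,-2.5],-0.72],[[25,-14,-3],-0.84],[[28,-14,-3.4],-0.96],[[30.8,-14,-3.7],-1.08],[[30.8,-14,-3.7],-1.2],[[30.8,-14,-3.7],-1.32],[[30.8,-14,-3.7],-1.43],[[30.8,-14,-3.7],-1.43],[[30.8,-14,-3.7],-1.43]]'
python3 - <<'E'
from look import *
S,p=basefit()
M=blob(white(S[1]),proj(S[1],[[.5326,-.218,.02]])[0],48)
print(fit([S[1]],[M],FL,[.5326,-.218,-.163]))
st=manip.sense();R=Ro.from_quat(st['tool_rot']).as_matrix();print(st['tcp_pos'],R.round(3))
print(shift([.5326,-.2183,.007]))
E
```

```text
t: 5.48
tcp_pos: [0.5319, -0.2143, 0.1484]
tool_rot: [-0.705, 0.057, -0.057, 0.705]
force: [-0.0, 0.6, -0.7]
finger_gap: 0.996
0 [ 0.5734  0.0242 -0.0282] 54.8
1 [0.5669 0.021  0.0593] 278.9
2 [ 0.5735  0.0241 -0.0256] 361.9
in spot 0.0008 -0.0021 -0.006
(array([ 0.53260357, -0.21981548, -0.1513747 ]), np.float64(40.421875))
[ 0.53188345 -0.21447907  0.14841297] [[ 0.987  0.     0.161]
 [-0.161 -0.     0.987]
 [ 0.    -1.     0.   ]]
[ 0.13 14.14 -0.37]
```

```bash
python3 -m jog '[[[0.1,3,-0.4],0],[[0.1,6,-0.4],0],[[0.1,9,-0.4],0],[[0.1,11,-0.4],0],[[0.1,12.5,-0.4],0],[[0.1,13.5,-0.4],0],[[0.1,14.1,-0.4],0],[[0.1,14.1,-0.4],0],[[0.1,14.1,-0.4],0]]'
python3 -m jog '[[[0,0,0],0],[[0,0,0],0],[[0,0,0],0],[[0,0,0],0],[[0,0,0],0],[[0,0,0],0],[[0,0,0],0],[[0,0,0],0]]' 4 50
```

```text
t: 6.33
tcp_pos: [0.5324, -0.2196, 0.0077]
tool_rot: [0.705, -0.057, 0.057, -0.705]
force: [0.7, -0.3, 0.6]
finger_gap: 0.995
t: 7.0
tcp_pos: [0.5327, -0.2197, 0.0087]
tool_rot: [0.705, -0.056, 0.058, -0.705]
force: [0.3, 1.2, 6.1]
finger_gap: 0.671
```

```bash
python3 -m jog '[[[0,-1,0],0],[[0,-3,0],0],[[0,-6,0],0],[[0,-9,0],0],[[0,-10,0],0],[[0,-10,0],0],[[0,-10,0],0]]'
python3 - <<'E'
from look import *
S=[snap('top'),snap('scene')]
cv2.imwrite('pics/p2.png',cv2.resize(cv2.cvtColor(np.vstack([S[0]['frame'][130:250,150:350],S[1]['frame'][130:250,170:370]]),cv2.COLOR_RGB2BGR),None,fx=2.5,fy=2.5,interpolation=cv2.INTER_CUBIC))
E
```

```text
t: 7.58
tcp_pos: [0.5316, -0.2194, 0.1073]
tool_rot: [0.705, -0.057, 0.057, -0.705]
force: [-0.3, 0.4, -3.1]
finger_gap: 0.666
```

View pics/p2.png

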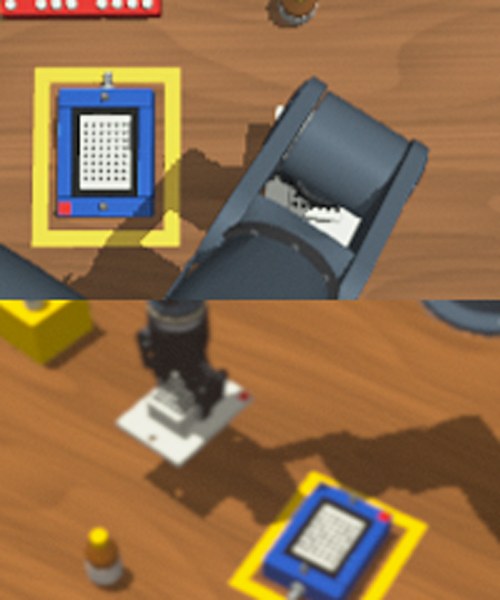

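The block is held level at about (190,410) in the picture, and the base is clear in both views. Next, a precise measurement of the base (gasket, plate, silhouette) and of the held block.

```bash
python3 - <<'E'
from look import *
S,p=basefit((.573,.023,-.02))
for i,s in enumerate(S):
    m=blue(s)|red(s); u=proj(s,[[.573,.022,.04]])[0]
    h=hsv(s)
    # inner region: inside gasket hull: not blue
    G=hull(proj(s,W((.573,.022,-.022),rect(.128,.098,.041))),h.shape[:2])>.5
    dark=(h[...,2]<70)&G; wh=(h[...,1]<80)&(h[...,2]>110)&G
    mw=blob(wh,u,30); mg=blob((dark|wh),u,30)
    v,uu=np.nonzero(mw); print(i,'plate centroid',lift(s,[[uu.mean(),v.mean()]],.0395).round(4),mw.sum())
    print('gasket',fit([s],[mg],rect(.104,.076,.043),[.573,.022,-.02]),mg.sum())
    B=blob(blue(s)|red(s),u,42); v,uu=np.nonzero(B); print('B',B.sum(),uu.min(),uu.max(),v.min(),v.max(), hull(proj(s,W((.573,.022,-.022),BASE)),B.shape).sum())
    o=s['frame'].copy(); o[(B>0)]=o[B>0]//2+np.array([0,127,0],np.uint8)
    cv2.imwrite(f'pics/m{i}.png',cv2.cvtColor(o,cv2.COLOR_RGB2BGR))
# held block in the scene view
s=S[1]; st=manip.sense(); t=st['tcp_pos']; z=t[2]-.0087
u=proj(s,[[t[0],t[1],z]])[0]; h=hsv(s)
m=((h[...,1]<60)&(h[...,2]>110)).astype(np.uint8)
r0=proj(s,W((t[0],t[1],-.163),[[-.069,.049,.008],[.064,0,.008]],z)); print('predicted red,holefar',r0.round(1))
c,r=int(r0[0,0]),int(r0[0,1]); R_=red(s)[r-10:r+10,c-10:c+10]; v,uu=np.nonzero(R_); print('red found',uu.mean()+c-10,v.mean()+r-10)
a=np.vstack([cv2.resize(s['frame'][int(u[1])-35:int(u[1])+35,int(u[0])-45:int(u[0])+45],None,fx=6,fy=6,interpolation=cv2.INTER_CUBIC)])
P=proj(s,W((t[0],t[1],-.163),[*rect(.15,.11,.008),[.064,0,.008]],z)); off=np.array([int(u[0])-45,int(u[1])-35])
for q in P: cv2.circle(a,tuple(((q-off+.5)*6).astype(int)),3,(0,255,0),1)
b=cv2.resize(cv2.imread('pics/m1.png')[210:280,255:345],None,fx=6,fy=6)
cv2.imwrite('pics/hb.png',np.hstack([cv2.cvtColor(a,cv2.COLOR_RGB2BGR),b])[:, :1080]); cv2.imwrite('pics/hb.png',cv2.resize(cv2.imread('pics/hb.png'),(800,311)))
E
```

```text
0 [ 0.5728  0.0242 -0.0295] 53.1
1 [0.5666 0.0211 0.0722] 276.1
2 [ 0.5729  0.024  -0.0294] 359.2
in spot 0.0003 -0.0021 -0.009
0 plate centroid [[0.5733 0.0231 0.0395]] 617.0
gasket (array([ 0.57358488,  0.02332386, -0.02153687]), np.float64(11.94921875)) 945.0
B 1943.0 173 211 166 216 2024.4375
1 plate centroid [[0.5773 0.0228 0.0395]] 466.0
gasket (array([ 0.57980641,  0.01979621, -0.03742881]), np.float64(124.23828125)) 514.0
B 1360.0 276 325 205 251 1674.5
predicted red,holefar [[268.8 168.4]
 [231.  184.6]]
red found 267.3333333333333 168.33333333333334
```

View pics/hb.png

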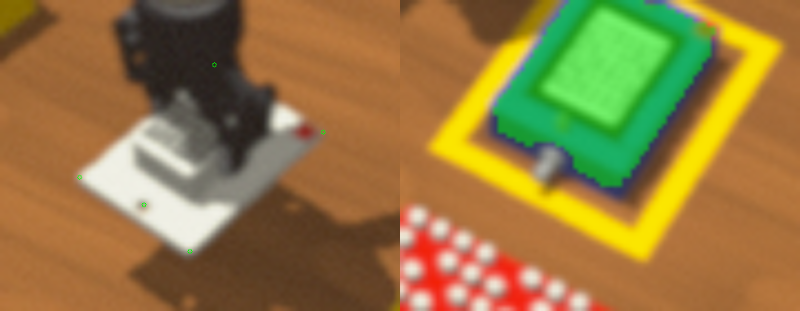

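The left half shows the held block, with its far hole and corners on the positions predicted from the TCP to about 0.5 px. So the block's centre is the TCP and its yaw is the tool's. The right half shows my base mask missing the dark lower side, so I'll refine it.

```bash
python3 - <<'E'
from look import *
S=[snap('top'),snap('scene')]
for i,s in enumerate(S):
    f=s['frame'].astype(int); u=proj(s,[[.573,.022,.03]])[0]
    m=((f[...,2]-f[...,0])>-5)|red(s)
    G=hull(proj(s,W((.573,.022,-.022),rect(.17,.13,0)+rect(.17,.13,.045))),m.shape)>.5
    m=blob(m&G,u,45); m=cv2.morphologyEx(m,cv2.MORPH_OPEN,np.ones((7,7),np.uint8))
    print(i,fit([s],[m],BASE,[.573,.022,-.02]),m.sum())
    # gradient-registered dowels: print brightness patches around predicted dowel mid (z=.05)
    g=cv2.cvtColor(s['frame'],cv2.COLOR_RGB2HSV)[...,1].astype(float)  # low saturation = steel
    for n,x in(('near',-.064),('far',.064)):
        q=proj(s,W((.573,.022,-.022),[[x,0,.049]]))[0]; c,r=np.round(q).astype(int)
        w=np.clip(190-g[r-5:r+6,c-5:c+6],0,None); v,uu=np.indices(w.shape)
        if n=='near' or n=='far':
            uv=[(uu*w).sum()/w.sum()+c-5,(v*w).sum()/w.sum()+r-5]
            print(n,q.round(2),np.round(uv,2),lift(s,[uv],.049).round(4)[0])
            print(g[r-4:r+5,c-4:c+5].astype(int))
E
```

```text
0 (array([ 0.57468894,  0.02412896, -0.01832957]), np.float64(12.9375)) 2015.0
near [191.47 212.49] [191.01 210.4 ] [0.5151 0.0247 0.049 ]
[[128 118 126 122 124 113 112 100 110]
 [190 190 189 190 190 190 194 189 187]
 [186 188 188 181 179 189 187 186 188]
 [185 189 186  49  47 111 180 188 186]
 [188 188 167  15  23  14 157 189 188]
 [187 187 180  18  16  54 168 188 185]
 [188 187 187 170 162 171 188 188 187]
 [190 191 191 190 192 191 193 190 192]
 [163 163 165 169 169 171 168 166 170]]
far [191.99 168.51] [191.95 169.59] [0.6338 0.0207 0.049 ]
[[ 80  84 119 110  95  80  85  97  90]
 [195 199 192 180 187 201 200 201 197]
 [192 196 106  27  50 164 192 190 190]
 [188 197  77  25  26 121 183 189 188]
 [189 191 135  16  46 120 181 188 188]
 [190 188 186 155 155 178 186 186 188]
 [191 189 188 190 191 191 188 186 189]
 [180 181 181 182 177 185 181 179 181]
 [ 41  51  58  47  52  36  57  47  41]]
1 (array([ 5.73048877e-01,  2.27582509e-02, -3.89152344e-04]), np.float64(89.51953125)) 1553.0
near [311.   208.43] [310.77 208.33] [0.509  0.0226 0.049 ]
[[196 182 185 163 155 150 161 151 157]
 [107 160 190 183 179 166 159 163 154]
 [ 52  40 106 156 166 171 179 180 169]
 [152 106  34  67 111 143 173 196 190]
 [188 166 112  21  44  81 122 161 195]
 [199 184 138  65  16  25  23  43 113]
 [194 186 149  89  62 104 131 102  32]
 [182 182 161 129 119 147 176 171 134]
 [142 162 168 167 173 184 191 195 185]]
far [291.33 236.34] [291.95 234.05] [0.6285 0.0181 0.049 ]
[[ 54  17  37  26  24  20  20  16  16]
 [157 120  59  23  30  30  24  21  21]
 [181 177 151  99  26  28  32  29  22]
 [189 186 167 120  48  15  37  45  38]
 [193 183 161 102  35  16  44  69  24]
 [193 184 156  93  30  40 109 142 138]
 [192 186 157 101  38  68 141 176 179]
 [185 186 171 132 103 118 161 188 188]
 [172 181 177 170 162 167 180 187 191]]
```

```bash
python3 -m jog '[[[0,0,1],0],[[0,0,3.5],-0.02],[[0.1,0,6.5],-0.04],[[0.1,0,9.5],-0.06],[[0.2,0,12.5],-0.08],[[0.2,0,15.5],-0.1],[[0.3,0,18.5],-0.12],[[0.3,0,21.5],-0.14],[[0.35,0,23.5],-0.141],[[0.35,0,24.5],-0.141],[[0.35,1,24.5],-0.141],[[0.35,2,24.5],-0.141],[[0.35,2,24.5],-0.141],[[0.35,2,24.5],-0.141]]'
cat > hov.py <<'E'
from look import *
import sys
s=snap('scene'); st=manip.sense(); t=st['tcp_pos']; R=Ro.from_quat(st['tool_rot']).as_matrix()
yaw=np.arctan2(R[1,0],R[0,0]); z=t[2]-.0087
print(t.round(4),'yaw',yaw.round(4),R.round(3).tolist(),'to',shift([.5745,.0218,t[2]]))
o=np.array([255,175]); k=7
a=cv2.resize(s['frame'][175:260,255:355],None,fx=k,fy=k,interpolation=cv2.INTER_CUBIC)
def dot(P,c):
    for q in proj(s,P): cv2.circle(a,tuple(((q-o+.5)*k).astype(int)),3,c,1)
dot(W((t[0],t[1],yaw),[*rect(.15,.11,.008),[.064,0,.008],[.064,0,0]],z),(0,255,0))
dot(W((.5745,.0218,-.02),[*rect(.15,.11,.04),[.064,0,.04],[.064,0,.058]]),(255,0,255))
cv2.imwrite('pics/'+sys.argv[1],cv2.cvtColor(a,cv2.COLOR_RGB2BGR))
E
python3 hov.py h1.png
```

```text
t: 9.05
tcp_pos: [0.5734, 0.0205, 0.0858]
tool_rot: [-0.707, 0.009, -0.006, 0.707]
force: [1.2, 0.5, -2.7]
finger_gap: 0.669
[0.574  0.0204 0.0864] yaw -0.0218 [[1.0, -0.002, 0.022], [-0.022, 0.0, 1.0], [-0.002, -1.0, 0.0]] to [ 0.04 -0.    0.14]
```

View pics/h1.png

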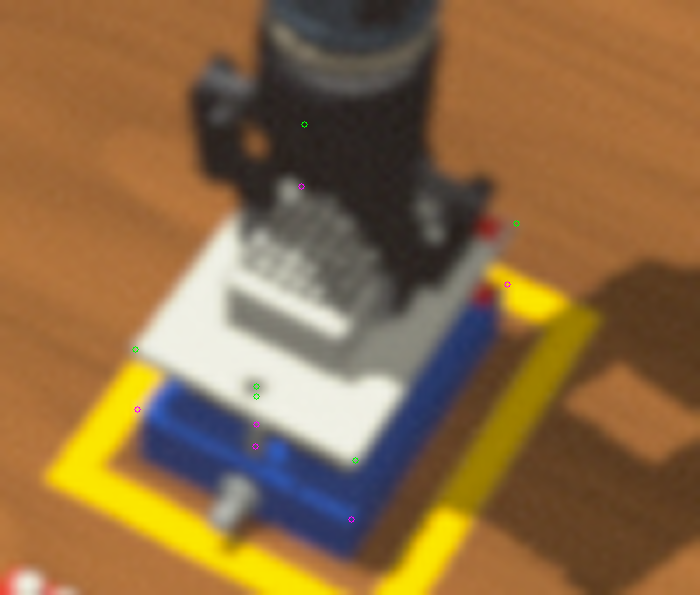

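Green (block) dots fall on the block's far hole and corners. The magenta far dowel at (256,424-447) falls on the visible dowel, so they are aligned to about 1 mm. I'll descend slowly.

```bash
python3 -m jog '[[[0,0.5,0.13],0],[[0,1,0.13],0],[[0,1.4,0.13],0],[[0,1.7,0.13],0],[[0,1.9,0.13],0],[[0,2.1,0.13],0],[[0,2.2,0.13],0],[[0,2.2,0.13],0],[[0,2.2,0.13],0]]'
```

```text
t: 9.85
tcp_pos: [0.5747, 0.0231, 0.0654]
tool_rot: [0.707, -0.007, 0.007, -0.707]
force: [-0.2, -0.5, -2.1]
finger_gap: 0.671
```

```bash
python3 -m jog '[[[0,0.1,0],0],[[0,0.2,0],0],[[0,0.3,0],0],[[0,0.4,0],0],[[0,0.4,0],0]]'; python3 -m jog '[[[0,0.1,0],0],[[0,0.2,0],0],[[0,0.3,0],0],[[0,0.4,0],0],[[0,0.4,0],0]]'; python3 - <<'E'
from station import manip
for i in range(1):
    s=manip.sense();print(s['tcp_pos'].round(4),s['force'].round(1),s['ft_torque'].round(2))
E
```

```text
t: 10.27
tcp_pos: [0.5745, 0.0231, 0.0611]
tool_rot: [-0.707, 0.007, -0.007, 0.707]
force: [0.9, 0.8, -2.3]
finger_gap: 0.673
t: 10.68
tcp_pos: [0.5744, 0.0231, 0.057]
tool_rot: [-0.707, 0.007, -0.007, 0.707]
force: [-0.4, 0.4, -3.0]
finger_gap: 0.673
[0.5744 0.0231 0.057 ] [-0.4  0.4 -3. ] [ 0.   -0.    0.01]
```

The underside is 10 mm below the dowel tips with no contact force, so both holes are on their dowels. Now seat it.

```bash
python3 -m jog '[[[0,0.1,0],0],[[0,0.2,0],0],[[0,0.3,0],0],[[0,0.4,0],0],[[0,0.5,0],0],[[0,0.6,0],0],[[0,0.6,0],0]]'; python3 -m jog '[[[0,0.1,0],0],[[0,0.15,0],0],[[0,0.2,0],0],[[0,0.25,0],0],[[0,0.25,0],0],[[0,0.25,0],0]]'
```

```text
t: 11.27
tcp_pos: [0.5746, 0.0231, 0.0512]
tool_rot: [0.707, -0.007, 0.007, -0.707]
force: [-1.3, 0.3, -1.1]
finger_gap: 0.671
t: 11.77
tcp_pos: [0.5746, 0.0231, 0.0495]
tool_rot: [0.707, -0.007, 0.007, -0.707]
force: [-2.3, 0.8, 5.7]
finger_gap: 0.668
```

```bash
python3 -m jog '[[[0,0.05,0],0],[[0,0.1,0],0],[[0,0.15,0],0],[[0,0.2,0],0],[[0,0.2,0],0],[[0,0.2,0],0]]' - 70; python3 -m jog '[[[0,0.05,0],0],[[0,0.1,0],0],[[0,0.1,0],0],[[0,0.1,0],0]]'
```

```text
t: 12.27
tcp_pos: [0.5746, 0.0231, 0.0488]
tool_rot: [0.707, -0.007, 0.007, -0.707]
force: [-3.9, -0.1, 13.1]
finger_gap: 0.671
t: 12.6
tcp_pos: [0.5746, 0.0231, 0.0487]
tool_rot: [0.707, -0.007, 0.007, -0.707]
force: [-5.5, -0.2, 19.5]
finger_gap: 0.667
```

```bash
python3 -m jog '[[[0,0.05,0],0],[[0,0.05,0],0],[[0,0.05,0],0],[[0,0.05,0],0],[[0,0.05,0],0],[[0,0.05,0],0]]'; python3 hov.py h2.png
```

```text
t: 13.1
tcp_pos: [0.5746, 0.0231, 0.0487]
tool_rot: [0.707, -0.007, 0.007, -0.707]
force: [-6.6, -0.2, 23.2]
finger_gap: 0.669
[0.5746 0.0231 0.0487] yaw -0.0197 [[1.0, 0.001, 0.02], [-0.02, -0.0, 1.0], [0.001, -1.0, -0.0]] to [-0.01  0.   -0.13]
```

View pics/h2.png

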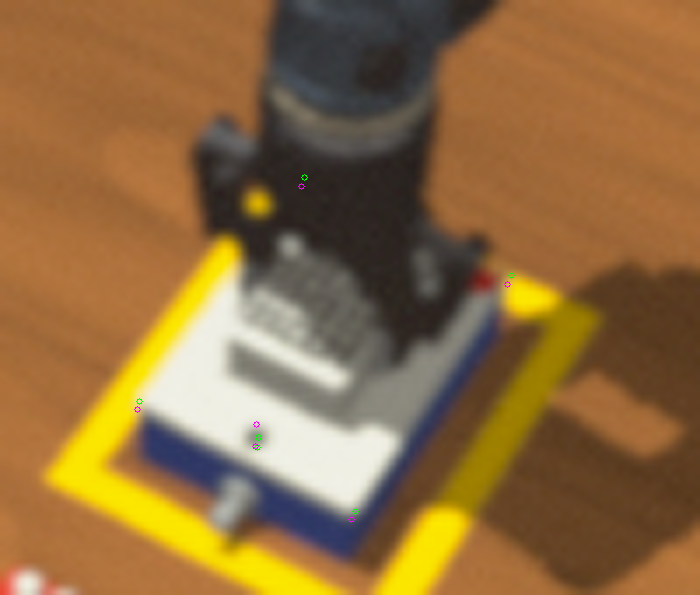

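The picture shows the block flat on the base and flush with the rim. The dowel is in the far hole at (257,437), red is over red at (485,280), and the base is inside the tape. The downward push is 23 N, above the 12 N needed, and z no longer changes. Handing in.

```bash
python3 -c "
from station import workorder,manip
s=manip.sense();print(s['t'],s['force'].round(1),abs(s['qd']).max().round(4))
print(workorder.sign_off())"
```

```text
13.15 [-6.4  0.1 22.8] 0.002
the job is handed in; nothing more can be done
None
```

The job is handed in at 13.15 s, with the block seated on the base and still held pressed down. I used two spread fingertips to slide the base into the outline. I then gripped the block, lowered it over both dowels without contact force, and pressed it onto the rim.

**Last checks:**
- **Base:** taking it as centred under the seated block, it is about 2 mm (x) and 3 mm (y) from the outline's centre, and within about 0.01 rad of square.
- **Block:** the last picture shows it flush with the rim, the far dowel in its hole and red over red. The near hole was hidden by the gripper, so I did not see it directly.
- **Press:** 23 N downward, with the TCP height steady at 48.7 mm, which is where the flange should rest on the rim. The joints were at rest. I had no direct reading of the gasket.
- **Bottle and racks:** the arm never went near them, but I did not measure them again.

**What disagreed:** the two cameras differed by about 2 mm, mostly in y. Some scene-camera fits of the base failed, from occlusion and a mask that missed its dark side. I relied on the top view, corrected by where the arm actually gripped the block, and on touch. A sideways force of about 6 N built up while pressing, but the base did not move.

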